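Clamp the ferrule holder and snap the dust cover on

TASK

On the round fixture, turn the chuck sleeve clockwise (seen from above) as far as it goes, so that the three jaws clamp the ferrule holder. Then take the tall white cover by its knob, set it over the chuck and press it straight down until it snaps past the four catches and sits fully home on the fixture's foot. Keep pressing it down firmly and finish like that, with the hand still pressing the cover; leave the other things on the bench where they are.

Things in the scene. Friction and masses are not known exactly. Their poses are not given: they have to be found in the camera images.
- fixture: Fixture, screwed down, upright. Origin: centre of its underside, on the bench; z up. Coaxial, bottom to top: foot 124 mm across, 12 mm thick; spigot 53.6 mm across from height 12 to 22 mm, tapering to 40 mm across at 32 mm; neck 40 mm across up to 45 mm; then the chuck sleeve. Four sprung catches stand round the spigot. Nothing but the chuck is higher than 34 mm.
- catches (a point): Centre of the ring of four catches, on the axis, 18 mm above the bench: slanted steel tabs at 45, 135, 225 and 315 degrees in the fixture's frame, lower ends 32 mm from the axis at this height, upper ends 44 mm from it at height 33 mm; housings behind them reach 60 mm from the axis and are 31 mm high.
- seat (a point): Centre of the top face of the fixture's foot, on the fixture's axis, 12 mm above its underside: where the centre of the cover's lower rim comes to lie when the cover is fully home.
- sleeve_mid (a point): Middle of the chuck's knurled steel sleeve, on the axis, 61 mm above the bench. The sleeve is a ring 46 mm across and 30 mm tall (heights 46 to 76 mm); grip it across from above, at any yaw: the fingers straddle the holder, which stands up in the middle to height 115 mm. Three jaws inside it rise to height 82 mm.
- sleeve (a joint): Turn of the chuck sleeve (rad). Grows as it is turned clockwise seen from above, which closes the jaws (3.5 mm per rad, all together). Starts between 0 and 0.2 (open); the jaws meet the holder at about 1.14; hard stop at 1.30, with the holder held tightly. Turning takes about 0.12 N m, near the end up to about 0.3 N m; it stays where it is left.
- jaw0: One of three jaws (steel block 6 x 10 x 30 mm) inside the sleeve; moves inward as the sleeve is turned.
- jaw1: The second jaw, like the first, 120 degrees further round.
- jaw2: The third jaw, like the first, 240 degrees further round.
- holder: Ferrule holder: loose brass pin, 16 mm across and 50 mm tall with a thin ferrule, 8 mm across, on top (70 mm in all), standing upright in the open chuck on its floor at height 45 mm, up to 2 mm off the axis. Origin: centre of its underside. The jaws centre it.
- cover: Dust cover: upright white plastic tube, closed on top, open below, standing on the bench. Origin: centre of its lower rim; z up; round, so yaw does not matter. 113 mm tall without its knob; outside 62 mm across, inside 56 mm across and 109 mm deep; at the lower rim a bead 70 mm across, 4 mm high. 60 to 125 g.
- knob (a point): Middle of the cover's cylindrical knob, 24 mm across and 28 mm tall, on the middle of its flat top: 127 mm above the lower rim (the knob spans 113 to 141 mm). Grip it from above; the fingertips may rest on the flat top. Pushing the cover on meets the catches about 12 mm above the seat and takes up to about 15 N; the force drops suddenly about 7 mm above the seat; then it goes home easily to a hard stop. There push on with 10 to 20 N.
- dispenser: Bystander: white square bottle with a steel dish on top, 66 x 66 x 98 mm. Origin: centre of its underside.
- reel: Bystander: small white paper reel 48 mm across, 38 mm high. Origin: centre of its underside.
- marker: Bystander: marker pen, lying, 134 x 17 x 16 mm. Origin: under the middle of its barrel.
- disc: Bystander: steel polishing disc 90 mm across, 18 mm high with its hub. Origin: centre of its underside.
- lowcap: Bystander: low white cap 66 mm across and 26 mm high, without a knob. Origin: centre of its underside.
- jar: Bystander: amber jar with a black lid, 52 mm across, 70 mm high. Origin: centre of its underside.
There are look-alikes about, which are no part of the job. There is more than one size of the fixture; the job needs the middle-sized.

How it is judged (in metres and radians):
On the way, in this order (a step that is already met when the one before it is completed fails the run):
1. all three jaws clamp the holder, which stands upright in the chuck (value of joint sleeve above 1.05 rad and contact force between each of jaw0, jaw1, jaw2 and holder above 3 N and angle between holder's own z axis and vertical below 0.1 rad and horizontal distance between holder and fixture below 0.003 m), for 0.2 s.
2. the cover has snapped past the catches and lies home on the foot (z of cover in the frame of seat below 0.0015 m and horizontal distance between cover and seat below 0.003 m and angle between cover's own z axis and vertical below 0.05 rad), for 0.2 s.
At the end, for the whole second after the job is handed in: Sleeve past 1.05 rad, each jaw on the holder with over 3 N; holder upright (0.1 rad), within 3 mm of the axis; cover within 1.5 mm of the seat in height, 3 mm sideways, 0.05 rad in tilt; the hand still on the cover, which presses on the fixture with over 5 N (all of step 1 and all of step 2 and contact force between cover and fixture above 5 N and contact force between any of the fingers, the arm and cover above 2 N); the arm keeps its last pose, push and grip.
It fails at once if a bystander is pushed more than 30 mm from its place (distance of any of dispenser, reel, marker, disc, lowcap, jar from where it was at the start of the episode above 0.03 m).
It also fails if it takes over 69 s, if anything falls off the work surface, if the arm or the gripper's body presses on something with over 40 N, if the wrist force passes 120 N, or if a joint passes its speed limit or range.

ROBOT

A 7-joint arm with a two-finger parallel gripper is mounted at the origin on the work surface. World frame = base frame: x ahead of the robot, y to its left, z up, the work surface at z = 0. Lengths are in mm, angles in rad, forces in N, time in s.
With the tool pointing down it reaches from about 400 to 850 mm from the base axis. Payload 4.5 kg.
Tool frame: the origin (TCP) lies at the very end of the fingers, on their centre line; the grasp point (between the pads) lies 19 mm behind it; y points along the fingers, x is the direction in which the jaws open and shut, and the axes are right-handed (so a half turn about y gives the same grasp; the last joint's range is limited). The gripper opens to 88 mm and grips with 3 to 60 N. Pads are 18 mm wide; open, the fingers measure 123 mm over their backs; the gripper's body (75 mm by 187 mm) begins 45 mm behind the grasp point.
Start: joints at [-1.181, 0.689, -0.195, 1.565, 0.157, 0.902, -0.215], TCP at [217.695, 585.886, 238.743] pointing down, gripper open.
Joint ranges: [-3.01, 3.01], [-0.46, 2.08], [-1.47, 1.51], [0.13, 2.56], [-1, 4.14], [0.04, 2.09], [-2.66, 2.66]. Speed limits (rad/s): [2.57, 2.57, 3.14, 3.14, 3.14, 3.14, 3.14].

INTERFACE

Orientations are given as a unit quaternion [w, x, y, z].
In Python, from plant import robot, vision gives the robot as it stands. Calls block until the motion is done:
- robot.move_to(position, orientation): joint-space move of the TCP to a pose.
- robot.move_l(position, ori=None, max_speed=150, f_stop=None): straight line of the TCP; ori=None keeps the orientation; max_speed is the mean speed in mm/s. With f_stop (N) it stops when the force on the tool has changed by that much, and returns True; else False.
- robot.goto_joints(angles): joint-space move.
- robot.move_gripper(opening): finger opening in mm; the grip force is fixed at half the most; returns when the fingers have stopped.
- robot.hold(seconds).
- robot.solve_ik(position, orientation): joint angles nearest the present ones, or None.
- vision.get_image(name): name is "side" or "top"; returns (picture, depth): 400x640x3 uint8, blue, green, red; 400x640 float32, mm along the optical axis (not along the pixel's ray), 0 where there is no reading.
- vision.camera_model(name): a dict with "mtx" (3x3 intrinsics, pixels), "T" (4x4, takes a point from camera to world coordinates). Camera axes: x right, y down, z forward; pixel columns grow to the right and rows downward; lengths in mm; the calibration is good to about 2 mm. A picture is of the moment at which its call begins. camera_model takes no time and is no camera call.
A pose or a line that the arm cannot do raises robot.PlanningError and nothing moves.
- robot.job_done(): hands the job in, once; it reports no verdict.
Readings, each from a call of its own:
- robot.get_time(): time.
- robot.get_joint_pos(): joint angles.
- robot.get_joint_velocities(): joint speeds.
- robot.get_joint_efforts(): joint torques, N m.
- robot.get_tool_pos(): TCP position.
- robot.get_tool_rot(): TCP orientation.
- robot.get_force(): force on the tool from outside, world axes, zero at the start.
- robot.get_wrist_torque(): the same for the moment, N m.
- robot.get_finger_gap(): finger opening in mm.
Only numpy, scipy, OpenCV 4.12 (cv2) and the standard library are available. Lean on these libraries where they do the work, as an engineer would, in place of code of your own. Each camera call takes 0.05 s, during which the arm holds its last target. There are 200 camera calls.

## Working session

There is one attempt and no reset: what is moved stays moved. The work goes in short steps, each a Python script; the robot and the scene stay as the last script left them, time stands still between calls to the robot, and variables do not carry over. Pictures are saved under pics/ and viewed, about 8 in all and at most 12, crops included, and the job is handed in when it is done.

```bash
ls; mkdir -p pics
python3 - <<'E'
from plant import robot, vision
import cv2,numpy as np
for n in("top","side"):
    im,d=vision.get_image(n); cv2.imwrite(f"pics/{n}0.png",im); np.save(f"pics/{n}0.npy",d)
    m=vision.camera_model(n); print(n,m["mtx"].round(1).tolist(),m["T"].round(3).tolist())
print(robot.get_tool_rot(),robot.get_finger_gap(),robot.get_time())
E
```

```text
pics
top [[440.4, 0.0, 321.2], [0.0, 440.4, 197.9], [0.0, 0.0, 1.0]] [[0.0, -0.991, 0.132, 396.423], [-1.0, -0.003, -0.024, 23.543], [0.025, -0.132, -0.991, 1252.032], [0.0, 0.0, 0.0, 1.0]]
side [[412.3, 0.0, 318.9], [0.0, 412.3, 198.8], [0.0, 0.0, 1.0]] [[0.732, -0.331, 0.595, -49.865], [-0.681, -0.348, 0.644, -596.746], [-0.006, -0.877, -0.481, 559.386], [0.0, 0.0, 0.0, 1.0]]
[-0.58021565  0.5809322   0.40320866 -0.40409202] 88.26632852546977 0.1
```

View pics/top0.png

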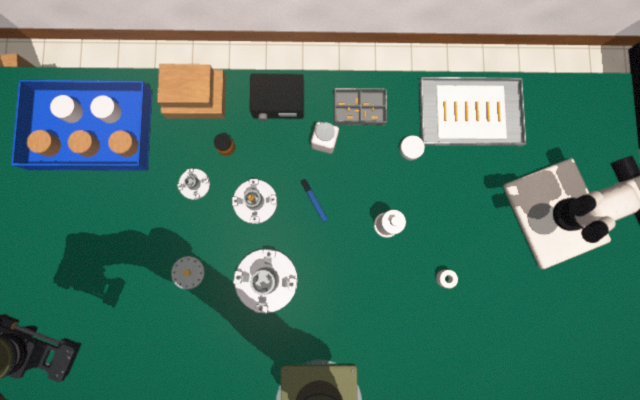

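View pics/side0.png

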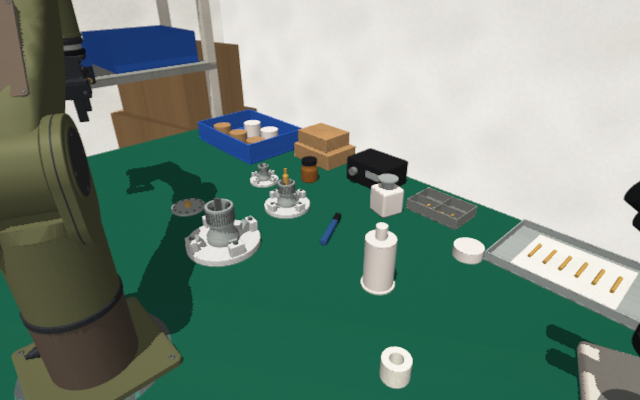

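Top view: the fixtures are small (193,183), middle (255,200, brass holder in it) and large (265,280). The only cover with a knob is at (390,222); the low cap without a knob is at (412,148). The middle fixture should measure 124 mm across the foot, so I'll measure all of these and check with a crop.

```bash
cat > h.py <<'E'
from plant import robot, vision
import cv2,numpy as np
from scipy.optimize import least_squares
def cloud(n,d):
    m=vision.camera_model(n);K=m["mtx"];T=np.array(m["T"])
    v,u=np.mgrid[:400,:640]
    P=np.stack([(u-K[0,2])/K[0,0]*d,(v-K[1,2])/K[1,1]*d,d],-1)
    W=P@T[:3,:3].T+T[:3,3]; W[d<=0]=np.nan
    return W
def project(n,p):
    m=vision.camera_model(n);T=np.array(m["T"]);q=T[:3,:3].T@(np.array(p)-T[:3,3]);q=m["mtx"]@q
    return q[:2]/q[2]
def quat(yaw):  # tool down, jaw axis (x) at yaw in world
    from scipy.spatial.transform import Rotation as R
    x=np.array([np.cos(yaw),np.sin(yaw),0]);z=np.array([0,0,-1.]);M=np.stack([x,np.cross(z,x),z],1)
    q=R.from_matrix(M).as_quat();return np.r_[q[3],q[:3]]
E
python3 - <<'E'
from h import *
im=cv2.imread("pics/top0.png")
W=cloud("top",np.load("pics/top0.npy"))
def enc(P):
    (c,r)=cv2.minEnclosingCircle(P[:,:2].astype(np.float32)); return np.round(c,1),round(2*r,1)
for n,(u,v),r in(("small",(193,183),25),("mid",(255,200),32),("large",(265,280),40),("cover",(390,222),26)):
    A=W[v-r:v+r,u-r:u+r].reshape(-1,3);A=A[~np.isnan(A[:,0])]
    print(n,"zmin/max",np.percentile(A[:,2],[1,5,50,99,100]).round(1))
    for lo,hi in((5,20),(24,40),(65,85),(85,125),(105,120),(125,150)):
        S=A[(A[:,2]>lo)&(A[:,2]<hi)]
        if len(S)>5: print(" ",lo,hi,len(S),enc(S),S.mean(0).round(1),np.median(S[:,2]).round(1))
a=im[155:245,205:305];b=im[185:260,350:430]
cv2.imwrite("pics/crop1.png",np.hstack([cv2.resize(a,(440,396),interpolation=2),cv2.resize(b,(350,396),interpolation=2)]))
E
```

```text
small zmin/max [-5.1 -3.1  1.9 55.4 62.1]
  5 20 529 (array([605.4, 362.5]), 193.0) [601.4 352.3   9.8] 9.0
  24 40 91 (array([601.9, 354. ]), 83.0) [601.8 355.5  30.7] 31.1
mid zmin/max [ -5.2  -3.2   2.4  83.1 118. ]
  5 20 1003 (array([565.4, 183.5]), 228.3) [552.1 178.1  11.8] 12.1
  24 40 287 (array([552.5, 180.8]), 120.5) [549.6 179.7  30.6] 30.8
  65 85 133 (array([552.4, 180.4]), 46.3) [551.3 180.1  76.2] 76.0
  85 125 36 (array([553. , 175.8]), 26.6) [551.4 179.6  99.3] 98.9
  105 120 8 (array([551.9, 181.2]), 6.3) [551.8 180.8 113.9] 113.7
large zmin/max [ -4.9  -3.    4.9 109.  119.8]
  5 20 1779 (array([349. , 150.7]), 275.7) [333.7 143.8  16. ] 16.4
  24 40 274 (array([331.2, 145.4]), 167.9) [332.9 139.3  34.9] 36.0
  65 85 74 (array([333.6, 141.4]), 60.1) [330.3 148.2  70.2] 67.5
  85 125 283 (array([332.7, 145.4]), 65.0) [332.8 144.7 105.1] 105.8
  105 120 156 (array([332.8, 145.6]), 62.8) [334.2 144.4 109.4] 108.1
cover zmin/max [ -5.4  -3.3   1.3 141.3 147.1]
  5 20 100 (array([ 490.1, -200.4]), 190.3) [ 488.7 -187.3    7.4] 6.2
  24 40 20 (array([ 485.9, -188.2]), 60.6) [ 476.9 -172.8   31.9] 33.3
  65 85 30 (array([ 485.3, -181.6]), 55.9) [ 479.4 -170.4   76.1] 76.2
  85 125 395 (array([ 488.1, -192.9]), 62.2) [ 486.4 -190.4  111.9] 112.8
  105 120 363 (array([ 488.1, -192.9]), 62.2) [ 487.3 -191.7  112.9] 113.0
  125 150 76 (array([ 487.7, -193. ]), 23.6) [ 487.6 -192.1  140. ] 140.4
```

View pics/crop1.png

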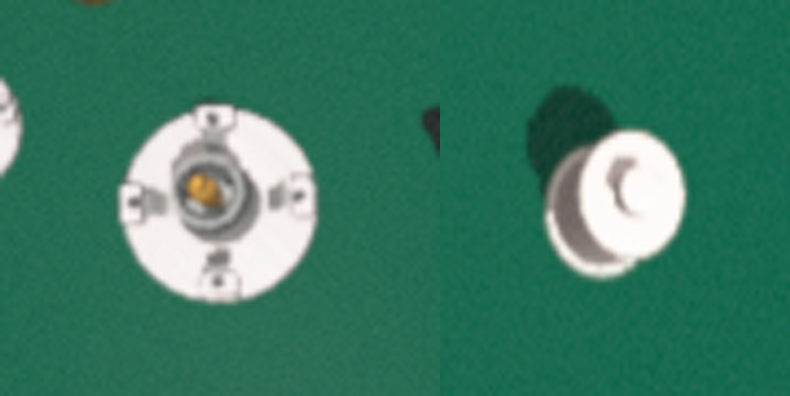

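The middle fixture is confirmed: sleeve 46.3 mm across at z=76, holder top at z=114, axis about (552.4, 180.5). The cover is at (488, -193), 62 mm across at z=113, with its knob top at about 141. The gripper body needs to clear the 115 mm holder, so I'll grip the sleeve with the TCP at about z=55. Next I'll choose a yaw and grip.

```bash
cat > /dev/null
python3 - <<'E'
from h import *
for yaw in np.arange(-3.1,3.1,.4):
    r=[]
    for d in (0,-.7,-1.45):
        s=robot.solve_ik([552.4,180.5,55],quat(yaw+d)); r.append(None if s is None else np.round(s,2).tolist())
    print(yaw.round(2),[x and (x[0],x[4],x[5],x[6]) for x in r])
E
```

```text
-3.1 [(0.53, -0.91, 1.06, -1.93), (0.87, 4.04, 0.54, -0.34), (-0.95, 2.14, 2.07, -2.65)]
-2.7 [(0.19, -0.93, 1.66, -2.02), (0.83, -0.83, 0.45, -1.89), (0.54, 3.95, 1.46, -0.2)]
-2.3 [(0.05, -0.75, 2.03, -2.21), (0.38, -0.99, 1.29, -1.9), (0.88, 4.14, 0.47, -0.46)]
-1.9 [None, (0.16, -0.87, 1.75, -2.07), (0.81, -0.7, 0.5, -2.03)]
-1.5 [None, (0.11, -0.39, 2.07, -2.43), (0.37, -0.95, 1.33, -1.95)]
-1.1 [None, None, (0.14, -0.85, 1.79, -2.1)]
-0.7 [None, None, None]
-0.3 [(-0.86, 0.27, 2.08, -0.79), None, None]
0.1 [(-1.07, 0.47, 1.6, -0.91), None, None]
0.5 [(-1.27, 0.67, 1.14, -1.11), (-0.9, 0.35, 1.96, -0.83), None]
0.9 [(-1.44, 1.13, 0.76, -1.64), (-1.12, 0.51, 1.49, -0.95), None]
1.3 [(-0.82, 1.88, 2.0, -2.09), (-1.34, 0.7, 0.99, -1.16), (-0.93, 0.37, 1.9, -0.84)]
1.7 [(-0.94, 2.13, 2.06, -2.6), (-1.56, 1.2, 0.5, -1.77), (-1.14, 0.54, 1.43, -0.97)]
2.1 [(0.14, 3.94, 2.06, -0.6), (-0.95, 1.92, 1.86, -2.28), (-1.39, 0.68, 0.9, -1.16)]
2.5 [(0.88, 4.07, 0.52, -0.37), None, (-1.47, 1.44, 0.73, -1.99)]
2.9 [(0.82, -0.78, 0.47, -1.94), (0.6, 3.97, 1.32, -0.24), (-0.92, 1.96, 1.93, -2.31)]
```

Run:
```python
from h import *
from scipy.spatial.transform import Rotation as R
def rot(): 
    q=robot.get_tool_rot(); return R.from_quat(np.r_[q[1:],q[0]])
r0=rot(); M=r0.as_matrix(); print("yaw0",np.arctan2(M[1,0],M[0,0]),M[:,2].round(3))
q=np.array(robot.get_joint_pos());p0=robot.get_tool_pos();q1=q.copy();q1[6]+=.3
robot.goto_joints(q1)
r1=rot();print("tool-frame rotvec",(r0.inv()*r1).as_rotvec().round(3),np.array(robot.get_tool_pos())-p0,robot.get_time())
```

```text
yaw0 1.2150764387849011 [-0.937  0.348 -0.   ]
tool-frame rotvec [ 0.    -0.297  0.001] [-0.05375063 -0.19936744 -0.30325081] 0.4917
```

The tool's y axis is the one along the fingers, so my `quat` helper was wrong. I'll fix it. Joint 7 spins about that axis.

```bash
python3 - <<'E'
s=open("h.py").read()
s=s.replace("z=np.array([0,0,-1.]);M=np.stack([x,np.cross(z,x),z],1)","y=np.array([0,0,-1.]);M=np.stack([x,y,np.cross(x,y)],1)")
open("h.py","w").write(s)
E
python3 - <<'E'
from h import *
from scipy.spatial.transform import Rotation as R
q=robot.get_tool_rot();print(R.from_quat(np.r_[q[1:],q[0]]).as_matrix().round(2).tolist())
for yaw in np.arange(-3.1,3.1,.4):
    r=[robot.solve_ik([552.4,180.5,z],quat(yaw)) for z in (180,55)]
    k=robot.solve_ik([488,-193,170],quat(yaw))
    print(yaw.round(2),*[x is not None and np.round(x,2).tolist() for x in r], k is not None and np.round(k,2).tolist())
E
```

```text
[[0.06, -0.0, -1.0], [1.0, -0.0, 0.06], [-0.0, -1.0, 0.0]]
-3.1 [-0.0, 0.79, -0.7, 1.74, 0.65, 0.86, 2.18] [-0.07, 0.96, -0.59, 1.81, 0.86, 0.64, 2.01] [-0.18, 0.84, 0.87, 1.97, -0.92, 0.79, -1.87]
-2.7 [0.05, 0.82, -0.81, 1.74, 0.73, 0.91, 2.51] [-0.01, 0.99, -0.69, 1.81, 0.95, 0.72, 2.33] [-0.18, 0.84, 0.87, 1.97, -0.92, 0.79, -1.47]
-2.3 [-0.85, 0.88, 0.87, 1.79, -0.86, 0.9, -1.88] [-0.64, 0.96, 0.44, 1.84, -0.77, 0.52, -1.97] [-0.18, 0.84, 0.87, 1.97, -0.92, 0.79, -1.07]
-1.9 [-0.85, 0.88, 0.87, 1.79, -0.86, 0.9, -1.48] [-0.64, 0.96, 0.44, 1.84, -0.77, 0.52, -1.57] [-0.18, 0.84, 0.87, 1.97, -0.92, 0.79, -0.67]
-1.5 [-0.69, 0.77, 0.53, 1.78, -0.55, 0.74, -1.37] [-0.6, 0.94, 0.36, 1.84, -0.66, 0.48, -1.28] [0.08, 0.69, 0.35, 1.95, -0.42, 0.57, -0.79]
-1.1 [-0.64, 0.75, 0.43, 1.78, -0.45, 0.71, -1.07] [-0.55, 0.93, 0.28, 1.84, -0.52, 0.45, -1.0] [0.15, 0.68, 0.23, 1.95, -0.28, 0.55, -0.53]
-0.7 [-0.57, 0.73, 0.3, 1.78, -0.31, 0.69, -0.79] [-0.49, 0.91, 0.17, 1.84, -0.34, 0.42, -0.78] [0.22, 0.67, 0.12, 1.95, -0.14, 0.54, -0.27]
-0.3 [-0.48, 0.71, 0.15, 1.77, -0.16, 0.67, -0.55] [-0.
[... 474 characters left out ...]
3, 0.31, 0.58, 0.88]
1.3 [-0.27, 0.71, -0.22, 1.76, 0.22, 0.7, 0.7] [-0.29, 0.9, -0.18, 1.82, 0.33, 0.44, 0.6] [0.52, 0.68, -0.37, 1.93, 0.41, 0.61, 1.18]
1.7 [-0.21, 0.72, -0.31, 1.76, 0.31, 0.72, 1.01] [-0.25, 0.91, -0.25, 1.82, 0.44, 0.47, 0.9] [0.57, 0.69, -0.47, 1.93, 0.5, 0.64, 1.49]
2.1 [-0.16, 0.73, -0.41, 1.75, 0.4, 0.74, 1.33] [-0.21, 0.91, -0.32, 1.82, 0.55, 0.5, 1.2] [0.63, 0.71, -0.56, 1.92, 0.58, 0.68, 1.81]
2.5 [-0.1, 0.75, -0.51, 1.75, 0.49, 0.78, 1.64] [-0.16, 0.93, -0.41, 1.82, 0.67, 0.54, 1.49] [0.68, 0.73, -0.65, 1.92, 0.66, 0.72, 2.13]
2.9 [-0.04, 0.77, -0.62, 1.75, 0.59, 0.82, 1.96] [-0.11, 0.94, -0.51, 1.81, 0.78, 0.59, 1.79] [0.72, 0.75, -0.72, 1.92, 0.72, 0.75, 2.47]
```

Run:
```python
from h import *
X,Y=552.4,180.5; yaw=1.3
robot.move_to([X,Y,190],quat(yaw))
f0=np.array(robot.get_force()); t0=np.array(robot.get_wrist_torque())
print(robot.get_time(),f0.round(2),t0.round(3),np.round(robot.get_tool_pos(),2))
print("stop",robot.move_l([X,Y,55],max_speed=80,f_stop=6))
p=np.array(robot.get_tool_pos());print(p.round(2),np.array(robot.get_force()).round(2))
robot.move_gripper(40)
print("gap",robot.get_finger_gap(),np.round(robot.get_tool_pos(),2),(np.array(robot.get_force())-f0).round(2),(np.array(robot.get_wrist_torque())-t0).round(3),robot.get_time())
```

```text
2.4 [-0.08  0.21  0.36] [-0.032 -0.032 -0.019] [552.01 182.3  190.18]
stop False
[552.67 180.6   55.41] [ 0.3  -0.58  0.33]
gap 45.188928871838236 [552.7  181.48  55.03] [ 0.07  2.28 -1.5 ] [ 0.45  -0.13   0.003] 4.9583
```

Run:
```python
from h import *
from scipy.spatial.transform import Rotation as R
def yawn():
    q=robot.get_tool_rot();M=R.from_quat(np.r_[q[1:],q[0]]).as_matrix();return np.arctan2(M[1,0],M[0,0])
X,Y=552.4,181.4
for yaw in np.r_[np.arange(1.1,0.3,-.2),np.arange(.3,-.14,-.08)]:
    robot.move_l([X,Y,55],quat(yaw),max_speed=40)
    print(round(yaw,2),round(yawn(),3),np.round(robot.get_tool_pos(),2),np.round(robot.get_force(),1),np.round(robot.get_wrist_torque(),2),round(robot.get_finger_gap(),1),round(robot.get_time(),1))
    if abs(robot.get_wrist_torque()[2])>.9: break
im,d=vision.get_image("top");cv2.imwrite("pics/t2.png",im)
```

```text
1.1 1.102 [552.55 181.18  55.  ] [ 0.1  0.2 -0.9] [ 0.09 -0.17 -0.09] 45.4 5.3
0.9 0.904 [552.41 180.98  55.01] [ 0.6 -1.1  0.2] [-0.15 -0.15 -0.12] 45.4 5.7
0.7 0.704 [552.18 180.73  55.  ] [ 0.1 -2.1  1.2] [-0.32 -0.06 -0.12] 45.4 6.0
0.5 0.504 [551.96 180.56  54.98] [-0.6 -2.9  2.1] [-0.65  0.08 -0.07] 45.4 6.4
0.3 0.304 [551.67 180.47  54.96] [-2.7 -4.7  4.5] [-0.91  0.39 -0.1 ] 45.2 6.7
0.22 0.224 [551.58 180.44  54.98] [-3.6 -5.1  3.6] [-0.96  0.43 -0.05] 45.6 7.0
0.14 0.144 [551.44 180.42  54.96] [-3.1 -4.6  5.5] [-0.96  0.49 -0.01] 45.9 7.2
0.06 0.067 [551.27 180.75  54.96] [-3.2 -4.5  4.7] [-0.98  0.68  0.38] 45.3 7.5
-0.02 -0.013 [551.2  181.35  54.93] [-3.1 -2.9  5.7] [-0.72  0.75  0.4 ] 45.4 7.7
-0.1 -0.094 [551.21 181.87  54.93] [-3.4 -2.5  5.3] [-0.58  0.84  0.28] 45.7 8.0
```

The jaw constraint at five different yaws gives one consistent axis, (551.2, 181.9) in TCP terms. Torque rose at yaw about 0.07, which is where the stop should be. I'll check by regripping on the corrected axis and turning a little more.

Run:
```python
from h import *
X,Y=551.2,181.9
robot.move_gripper(70)
robot.move_l([X,Y,55],quat(.6),max_speed=40)
print(np.round(robot.get_force(),1),np.round(robot.get_wrist_torque(),2),np.round(robot.get_tool_pos(),2))
robot.move_gripper(40)
for yaw in (.6,.5,.4,.3,.2):
    robot.move_l([X,Y,55],quat(yaw),max_speed=40)
    print(yaw,np.round(robot.get_tool_pos(),2),np.round(robot.get_force(),1),np.round(robot.get_wrist_torque(),2),round(robot.get_finger_gap(),1),round(robot.get_time(),1))
robot.move_gripper(75)
robot.move_l([X,Y,210],max_speed=150)
robot.move_to([500,-60,300],quat(.2))
print(robot.get_time())
im,d=vision.get_image("top");im2,_=vision.get_image("side");np.save("pics/top3.npy",d)
W=cloud("top",d);A=W[160:240,215:300].reshape(-1,3);S=A[(A[:,2]>86)&(A[:,2]<120)];print("holder",len(S),S.mean(0),S[S[:,2]>105].mean(0))
a=im[175:225,225:285];b=im2[165:220,255:321]
cv2.imwrite("pics/crop3.png",np.hstack([cv2.resize(a,(396,330),interpolation=2),cv2.resize(b,(396,330),interpolation=2)]))
```

```text
[-0.1 -0.6 -0.6] [-0.02 -0.01 -0.11] [551.23 181.87  55.  ]
0.6 [551.16 181.95  55.  ] [-0.2 -0.  -0.3] [ 0.01  0.01 -0.06] 45.1 10.1
0.5 [551.12 181.99  55.05] [-1.  -0.5  0.6] [0.   0.15 0.06] 45.4 10.4
0.4 [551.21 181.92  55.15] [-0.6 -1.   1.5] [-0.13  0.14  0.38] 45.4 10.6
0.3 [551.19 181.84  55.13] [-0.8 -0.5  3.4] [-0.14  0.17  0.23] 45.8 10.9
0.2 [551.22 181.74  55.16] [-2.8 -0.3  4.5] [-0.19  0.28  0.13] 45.5 11.1
13.95
holder 33 [551.89655596 179.54318078 100.59845954] [552.31428298 180.04248404 114.64310005]
```

View pics/crop3.png

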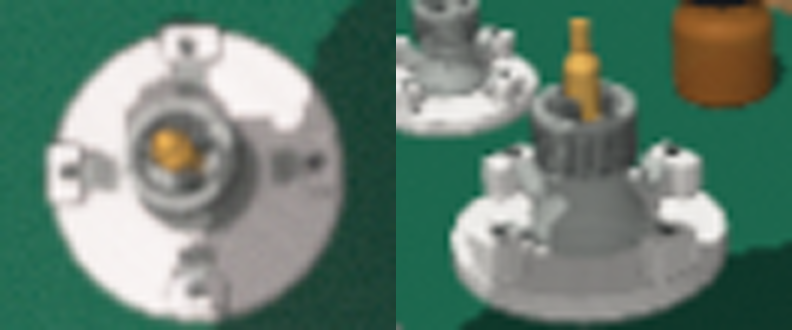

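Seen in the crop: the holder stands upright and centred in the sleeve, which was turned against its stop. The second grip met about 0.5 N m straight away and then slipped, so the stop is reached. The camera-to-robot offset here is about (-1.2, +1.5). Next I'll take the knob, centring it with two grips at right angles.

Run:
```python
from h import *
X,Y=486.8,-191.5
def st(l): print(l,np.round(robot.get_tool_pos(),2),np.round(robot.get_force(),1),np.round(robot.get_wrist_torque(),2),round(robot.get_finger_gap(),1),round(robot.get_time(),1))
robot.move_to([X,Y,200],quat(.2-np.pi/2)); robot.move_gripper(50)
robot.move_l([X,Y,122],max_speed=80,f_stop=5); st("down")
robot.move_gripper(15); st("grip1"); p=robot.get_tool_pos()
robot.move_gripper(50)
robot.move_l([p[0],p[1],122],quat(.2),max_speed=40); st("turned")
print(robot.move_l([p[0],p[1],110],max_speed=15,f_stop=2.5)); st("touch")
z=robot.get_tool_pos()[2]
robot.move_l([p[0],p[1],z+.3],max_speed=10)
robot.move_gripper(15); st("grip2")
```

```text
down [ 487.11 -191.7   122.4 ] [ 0.2  0.2 -0.8] [-0.07  0.13  0.04] 49.6 16.6
grip1 [ 486.98 -191.72  122.16] [-0.8  0.9  1.1] [-0.08  0.13 -0.  ] 23.3 17.1
turned [ 486.99 -191.7   121.99] [ 0.5 -0.9  0.2] [-0.1   0.07 -0.04] 49.9 19.4
True
touch [ 486.93 -191.69  113.44] [0.1 0.1 6.3] [ 0.03  0.15 -0.04] 50.2 20.0
grip2 [ 486.58 -191.76  113.69] [-1.6 -0.7  0.6] [-0.14  0.28 -0.02] 23.5 20.8
```

Run:
```python
from h import *
def st(l): print(l,np.round(robot.get_tool_pos(),2),np.round(robot.get_force(),1),np.round(robot.get_wrist_torque(),2),round(robot.get_finger_gap(),1),round(robot.get_time(),1))
robot.move_l([486.8,-191.7,270],max_speed=100); st("lift")
robot.move_l([551.2,181.9,270],max_speed=120); st("over")
robot.hold(.3); p=robot.get_tool_pos()
robot.move_l([551.2,181.9,250],max_speed=40);st("low")
im2,_=vision.get_image("side");im,d=vision.get_image("top");cv2.imwrite("pics/side4.png",np.vstack([im2[60:250,180:400],im[120:260,170:390]]).repeat(2,0).repeat(2,1)[:600])
```

```text
lift [ 486.48 -191.57  269.47] [-0.2  0.6 -1.5] [-0.05  0.1  -0.03] 22.8 22.5
over [551.2  181.5  270.03] [ 0.6 -0.8 -0.3] [-0.07  0.03  0.01] 23.2 25.8
low [551.23 181.89 249.9 ] [-0.3  0.5 -0.2] [-0.05  0.07  0.02] 23.1 26.7
```

View pics/side4.png

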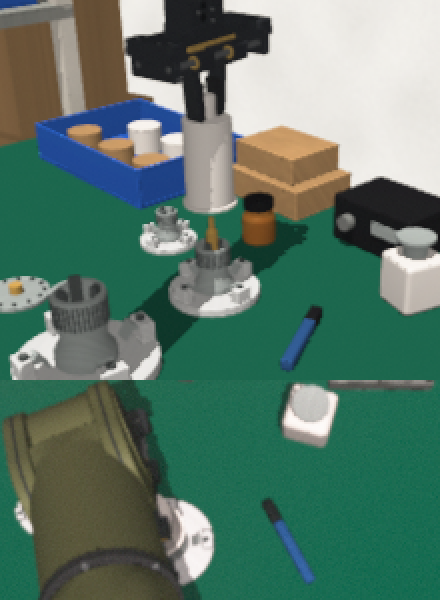

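The cover hangs upright right above the holder, with its rim at about (210,205) in the picture. I'll lower it with a force guard.

Run:
```python
from h import *
def st(l): print(l,np.round(robot.get_tool_pos(),2),np.round(robot.get_force(),1),np.round(robot.get_wrist_torque(),2),round(robot.get_finger_gap(),1),round(robot.get_time(),1))
X,Y=551.2,181.9
print(robot.move_l([X,Y,150],max_speed=60,f_stop=5)); st("150")
for z in (144,140,137):
    print(robot.move_l([X,Y,z],max_speed=20,f_stop=8)); st(z)
```

```text
False
150 [551.4  181.99 150.33] [ 0.4 -0.1 -0.6] [-0.08  0.02 -0.05] 22.9 28.7
False
144 [551.08 181.88 143.81] [ 0.4 -0.6  0. ] [-0.11  0.02  0.04] 23.1 29.1
False
140 [551.08 181.84 139.83] [-0.4 -0.7 -2.3] [-0.13  0.03 -0.03] 23.1 29.5
False
137 [551.3  182.11 136.99] [ 1.5  0.8 -1.4] [ 0.02 -0.02 -0.05] 23.2 29.8
```

Run:
```python
from h import *
def st(l): print(l,np.round(robot.get_tool_pos(),2),np.round(robot.get_force(),1),np.round(robot.get_wrist_torque(),2),round(robot.get_finger_gap(),1),round(robot.get_time(),1))
X,Y=551.2,181.9
for z in np.arange(135,118,-1.5):
    robot.move_l([X,Y,z],max_speed=15); st(z)
    p=robot.get_tool_pos();f=robot.get_force()[2]
    if f>25 or (p[2]<127 and f>10): break
```

```text
135.0 [551.61 182.14 135.52] [0.  0.7 4.2] [0.05 0.16 0.01] 23.1 30.0
133.5 [551.85 182.18 134.37] [-0.7  0.1  6.6] [-0.04  0.25  0.04] 23.0 30.3
132.0 [552.04 182.23 133.26] [-0.6  0.4 10.7] [-0.04  0.36  0.03] 23.4 30.5
130.5 [551.58 182.07 130.8 ] [0.9 0.5 4.1] [0.08 0.01 0.03] 23.4 30.8
129.0 [550.42 181.45 127.89] [-0.2  0.6 -5.1] [ 0.04 -0.13 -0.04] 23.1 31.0
127.5 [551.04 181.72 127.34] [-0.7  0.1 -1.6] [-0.03 -0.01  0.01] 23.1 31.3
126.0 [551.18 181.85 126.01] [-0.1 -0.3 -1.2] [-0.05  0.03 -0.01] 23.1 31.5
124.5 [551.26 181.94 125.56] [-0.9 -1.2  7. ] [-0.18  0.49 -0.06] 22.9 31.8
123.0 [551.22 181.95 125.47] [-4.2 -0.6 19.3] [-0.37  1.1   0.01] 23.4 32.0
```

It snapped at TCP z of about 131 and reached a hard stop at 125.5, the expected home height. I'll hold and check that the force is steady.

Run:
```python
from h import *
def st(l): print(l,np.round(robot.get_tool_pos(),2),np.round(robot.get_force(),1),np.round(robot.get_wrist_torque(),2),round(robot.get_finger_gap(),1),round(robot.get_time(),1))
for i in range(3): robot.hold(.5); st(i)
im2,_=vision.get_image("side");cv2.imwrite("pics/side5.png",cv2.resize(im2[90:240,220:370],(600,600),interpolation=2))
```

```text
0 [551.23 181.92 125.49] [-4.8 -1.3 18.7] [-0.42  1.19  0.02] 23.4 32.5
1 [551.23 181.92 125.47] [-5.3 -0.8 19.1] [-0.4   1.15  0.01] 23.1 33.0
2 [551.24 181.97 125.49] [-4.4 -2.  19. ] [-0.36  1.21  0.01] 23.3 33.5
```

View pics/side5.png

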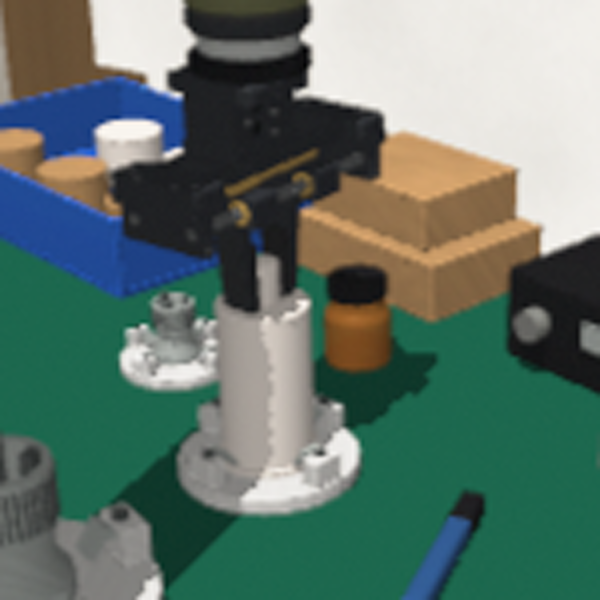

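The cover sits upright on the foot inside the four catches, with its rim at about (265,465) in the crop and the hand still on the knob. The push is steady at 19 N.

```bash
python3 -c "
from plant import robot
robot.job_done(); print(robot.get_time())"
```

```text
the job is handed in; nothing more can be done
the job is handed in; nothing more can be done
```

The job is handed in: the chuck is closed on the holder and the cover is snapped home, with the hand still pressing it down. It took about 34 s of the 69 s allowed.

- **Chuck:** I turned the sleeve of the middle-sized fixture about 1.3 rad clockwise to its stop. A second grip met about 0.5 N m at once and then slipped, which fits the hard stop. The holder looked upright afterwards. I judged the clamping from torque and pictures, because the sleeve angle and jaw forces can't be read directly.
- **Cover:** I centred the grip on the knob with two grips at right angles, then lowered the cover along the fixture axis. The push peaked at about 11 N, dropped suddenly about 7 mm above the seat, and met a hard stop at TCP height 125.5 mm, the expected home height.
- **Last checks:** the push held steady at about 19 N down over 1.5 s, with about 5 N sideways. The hand was within 0.1 mm of the axis I had measured, and the cover looked upright and seated in the last picture. I touched none of the bystanders.
- **Disagreement:** the camera positions were about 1–2 mm off those felt through the gripper, within the stated calibration. I used the felt axis for the fixture.

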